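# Show the notched drive's label to the bench reader

## Robot

A 6-joint arm with a two-finger parallel gripper is mounted at the origin on the work surface. World frame = base frame: x ahead of the robot, y to its left, z up, the work surface at z = 0. Lengths are in mm, angles in rad, forces in N, time in s.
With the tool pointing down it reaches from about 275 to 1000 mm from the base axis. Payload 8.4 kg.
Tool frame: the origin (TCP) lies on the centre line of the jaws, within the pads' length; the fingertips stand r.tip_reach ahead of it and the grasp point (between the pads) lies 11 mm behind it (r.tip_reach is the distance from the TCP to the fingertips, in mm); z points along the fingers, y is the line along which they close (so a half turn about z gives the same grasp; the last joint's range is limited). The gripper opens to 85 mm and grips with 20 to 120 N. Pads are 22 mm wide; open, the fingers measure 114 mm over their backs; the gripper's body (76 mm by 85 mm) begins 54 mm behind the grasp point. The pads swing forward as they close: fully open they stand 13 mm farther back than shut.
Start: joints at [1.256, 0.353, 1.633, -0, 1.155, -0.002], TCP at [192.326, 594.675, 239.281] pointing down, gripper open.
Joint ranges: [-2.63, 2.63], [-0.92, 2.1], [0.06, 2.66], [-1.3, 4.44], [0, 2.69], [-3.02, 3.02]. Speed limits (rad/s): [2.22, 2.22, 2.79, 3.14, 3.14, 3.14].

## Interface

Orientations are given as [roll, pitch, yaw] about the fixed x, y, z axes, in that order (R = Rz(yaw) Ry(pitch) Rx(roll)).
In Python, from rig import r gives the robot as it stands.
- The arm moves only by the tool carry_out, never from a script. Its argument "targets" is a list of rows, each an object with "dp": the shift along the tool's x, y, z in mm, a list of three; "yaw": the turn about the tool's z in degrees. A call has 1 to 12 rows; each row is the pose to reach, as a shift and turn from the pose commanded when the call began, along the tool's axes at that moment; what a row does not reach only later rows make up. A row lasts 1/8 s, in which the tool goes at most 62.5 mm and 10.7 degrees, less where a joint would pass 70% of its speed; a pose out of reach is approached as far as the arm can. A call with a gripper value outside its range is refused whole. "fingers" is the opening, from -1 (shut) to 1 (fully open), so that 0 is half open, set as the call begins (left out, the last holds). The fingers move at their own pace and stop on an object; "grip_force" is the grip in N (left out, the last holds). Time passes only in rows, so rows that repeat a pose let the fingers close. It gives the time, the measured TCP pose, the force, the opening and the grip force at its end, in the units of the state.
- r.sense(): the state, without advancing time (a new reading comes with each control period).
- r.grab_frame(name): name is "side" or "top" or "wrist"; returns the picture (384x512x3 uint8, red, green, blue); there is no depth.
- r.get_calibration(name): a dict with "fx", "fy", "cx", "cy" (pixels), "rvec" (rotation vector, rad) and "tvec" (3), from world to camera coordinates, as OpenCV has them. Camera axes: x right, y down, z forward; pixel columns grow to the right and rows downward; lengths in mm; the calibration is good to about 2 mm. The wrist camera is an equidistant fisheye: a pixel r from the principal point sees the ray r / f radians off the axis. A picture is of the moment at which its call begins: read the wrist's pose just before it. get_calibration takes no time and is no camera call; for the wrist camera it gives the pose at the moment of the call.
- r.sign_off(): hands the job in; it is judged then, once.
The state is a dict: "clock": time; "qpos": joint angles; "qvel": joint speeds; "joint_efforts": joint torques, N m; "eef_pos": TCP position; "tcp_rot": TCP orientation; "contact_force": force on the tool from outside, world axes, zero at the start; "wrist_torque": the same for the moment, N m; "opening": opening from 0.0 (shut) to 1.0 (fully open); "grasp_force": force on a finger pad.
Only numpy, scipy, OpenCV 4.12 (cv2) and the standard library are available. Lean on these libraries where they do the work, as an engineer would, in place of code of your own. Each camera call takes 0.05 s, during which the arm holds its last target. There are 200 camera calls.

## Task

Book in the drive that has a small notch cut out of one corner: lift it out of the slotted rack and rest it on the two arms of the sloped stand, label facing out, and let go so that you can change your grip. Then take it up again and hold it level, label up, notched end pointing towards the bar-code reader, with the label at the spot the reader looks at; finish there, still holding it clear of everything, without moving. Do not drop the drive on the bench, and leave the two blanks and the other things on the bench where they are.

Things in the scene. Friction and masses are not known exactly. Their poses are not given: they have to be found in the camera images.
- drive_center (a point): Centre of the drive: flat aluminium module 118 mm long, 34 wide, 9.5 thick, 0.1 kg. Axes: x along the length to the notched end; y across the width to the notched long edge; z out of the labelled face. The back has cooling grooves, no label. It starts on edge in one rack station, notched edge (y) up and so its label face (z) upright, its top edge 50 mm above the bench
- notch (a point): Inner corner of the drive's notch, at mid-thickness: 47 mm along x and 8 mm along y from drive_center. The notch, 12 mm along the length by 9 mm across the width, faced with black plastic, is cut right through one corner; seen label up with the notched end pointing away from you it is the far left corner. Axes as drive_center
- label (a point): Centre of the drive's white 30 x 30 mm bar-code label, on the z face next to the notched end: 32 mm along x and 4.75 mm along z from drive_center. Axes as drive_center
- rack: Fixed black slotted rack, 132 x 128 mm, at any angle. Origin: centre of its underside. Three stations at y = -42, 0, 42 mm, each with a module on edge along the rack's x axis, lower edge 16 mm above the bench. 11 mm slots hold only the last 18 mm of each end (fins 36 mm high, end walls 30); the middle 80 mm is free down to the 6 mm base plate. The drive's station varies; its notched end is on the rack's +x side
- stand: Fixed grey two-armed sloped stand. Origin: centre of the underside. The slope faces its -x side, about towards the robot, and rises to +x at 45 degrees. Base plate 6 mm thick, x -45 to 65, y +-62 mm. Arms 14 mm wide centred at y = -47 and 47 mm; the 80 mm between them is free for fingers. Each arm's face is 44 mm long and ends 111 mm above the bench
- seat (a point): Where drive_center lies when the drive rests home on the stand, across both arms, length along the stand's y axis, back on the arms, lower long edge on their lips: at x -3.3, y 0, z 95.4 mm in the stand's frame. The lips stand square to the slope, 11 mm proud; their inner corner is at x -12, z 80 mm. Axes as the stand's
- reader: Fixed hands-free bar-code reader, 260 mm tall: round foot of 50 mm radius, neck, and a grey head whose black-framed glass window looks to the reader's -x side, 45 degrees downwards; window centre 30 mm along -x, 209 mm up. Origin: at bench height, 12 mm in front of the foot's centre
- read_spot (a point): The spot the reader looks at: 140 mm from its window's centre straight along the line of sight, so 129 mm from the reader's origin along its -x axis and 110 mm above the bench. Axes as the reader's: x level, pointing towards the reader
- blank_a_center (a point): Centre of a blank filler in the rack, the same 118 x 34 x 9.5 mm outline but no notch and no label, vent slots along both faces. Loose, to be left alone
- blank_b_center (a point): Centre of the other blank filler, identical. Loose, to be left alone
- table: The white bench, its top at height 0
- label_roll: Roll of white paper labels, 56 mm across and 45 mm high, loose, to be left alone. Origin: centre of its underside
- phone: Black phone lying flat, 150 x 72 x 8 mm, loose, to be left alone. Origin: centre of its underside
- screwdriver: Screwdriver lying on the bench, 190 mm long, loose, to be left alone
Mind the look-alikes: they are no part of the job. What is shaped like the part that bears drive_center but purple is not meant.

How it is judged (in metres and radians):
On the way:
1. the drive rests on the stand's two arms, label facing out, let go (distance between drive_center and seat below 0.015 m and angle between the x axis of drive_center and the y axis of stand, either way round below 0.12 rad and angle between drive_center's own z axis and vertical between 0.62 and 0.95 rad and contact force between drive and stand above 0.1 N and contact force between drive and the fingers below 0.05 N and linear speed of drive below 0.03 m/s), for 0.2 s.
At the end, for the whole second after the job is handed in: The fingers still hold the drive, still and clear of bench, rack, stand and reader: its label within 30 mm of the reading spot, label up and level within 15 degrees, its length within 23 degrees of the reader's forward line, with the notched end nearest the reader (distance between label and read_spot below 0.03 m and angle between label's own z axis and vertical below 0.26 rad and angle between the x axis of drive_center and the x axis of reader, either way round below 0.4 rad and x of drive_center in the frame of read_spot below 0 m and height (world z) of drive_center above 0.07 m and contact force between drive and the fingers above 0.5 N and contact force between drive and table below 0.05 N and contact force between drive and stand below 0.05 N and contact force between drive and rack below 0.05 N and contact force between drive and reader below 0.05 N and linear speed of drive below 0.03 m/s); the arm keeps its last pose, push and grip.
It fails at once if the drive is dropped on or touches the bench (contact force between drive and table above 0.3 N).
It fails at once if a blank filler is pulled about (distance of any of blank_a_center, blank_b_center from where it was at the start of the episode above 0.03 m).
It fails at once if another thing on the bench is pushed away (distance of any of label_roll, phone, screwdriver from where it was at the start of the episode above 0.04 m).
It also fails if it takes over 58 s, if anything falls off the work surface, if the arm or the gripper's body presses on something with over 40 N, if the wrist force passes 120 N, or if a joint passes its speed limit or range.

## Working session

There is one attempt and no reset: what is moved stays moved. The work goes in short steps, Python scripts to look and compute and a tool call to move; the robot and the scene stay as the last step left them, time stands still between calls to the robot, and variables do not carry over. Pictures are saved under pics/ and viewed, at most 11 in all, crops included, and the job is handed in when it is done.

Besides the shell and the picture viewer there is one more tool, called after "Emit:" by a JSON object that holds its "name" and its "arguments". carry_out: Moves the arm, as the interface text tells. Its arguments: {"type":"object","properties":{"targets":{"type":"array","items":{"type":"object","properties":{"dp":{"type":"array","items":{"type":"number"}},"yaw":{"type":"number"}}}},"fingers":{"type":"number"},"grip_force":{"type":"number"}},"required":["targets"]}

```bash
mkdir -p pics; ls
python3 - <<'E'
from rig import r
import cv2, numpy as np
s=r.sense(); print(s, r.tip_reach)
a=[]
for n in ("side","top","wrist"):
    c=r.get_calibration(n); print(n,c)
    im=r.grab_frame(n)[:,:,::-1]; cv2.imwrite(f"pics/{n}0.png",im)
    a.append(im)
cv2.imwrite("pics/all0.png",cv2.resize(np.vstack([np.hstack(a[:2])]),(800,300)))
E
```

```text
pics
{'clock': 0.0, 'qpos': array([ 1.25561714e+00,  3.53640595e-01,  1.63414595e+00, -1.01373729e-06,
        1.15519948e+00, -2.37714620e-03]), 'qvel': array([-0.00139256, -0.00089361,  0.00090629, -0.00044378,  0.00079267,
       -0.00151235]), 'joint_efforts': array([-2.63046577e-04, -6.05267930e+01, -3.42062330e+01, -6.96903868e-06,
        9.63992381e-03, -2.82878045e-05]), 'eef_pos': array([192.16925966, 594.22798956, 238.56133496]), 'tcp_rot': array([-3.14019928e+00, -2.38539204e-06,  2.82879102e+00]), 'contact_force': array([-0.44026173, -0.63901951, -0.40801059]), 'wrist_torque': array([-0.04122262, -0.05599506, -0.04629656]), 'grasp_force': 0.0, 'opening': 1.0042492319074812} 8.0
side {'fx': 486.6259555564331, 'fy': 486.6259555564331, 'cx': 255.59811092419105, 'cy': 190.2106567058234, 'rvec': array([ 0.4040688 , -2.56913838,  1.50253783]), 'tvec': array([ 506.447058  ,  189.66924852, 1442.16334841])}
top {'fx': 365.82931808579724, 'fy': 365.82931808579724, 'cx': 250.91317871656472, 'cy': 186.51583059871888, 'rvec': array([ 2.21644945, -2.1580661 ,  0.05425565]), 'tvec': array([ -46.4344231 ,  529.3152082 , 1299.02382776])}
wrist {'fx': 297.3186396354542, 'fy': 297.3186396354542, 'cx': 257.1751342560258, 'cy': 192.34844637262037, 'rvec': array([-2.35903989, -1.7146272 , -0.23098282]), 'tvec': array([-625.332879  ,  -33.69321717,  377.57486289])}
```

View pics/top0.png

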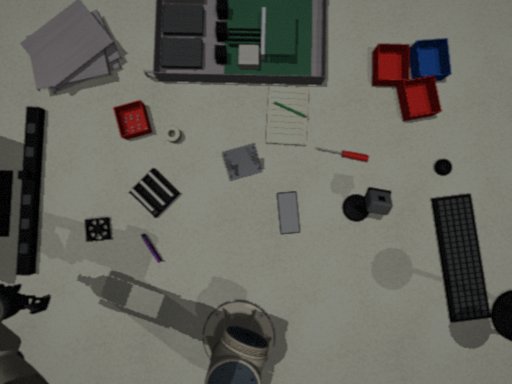

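View pics/side0.png

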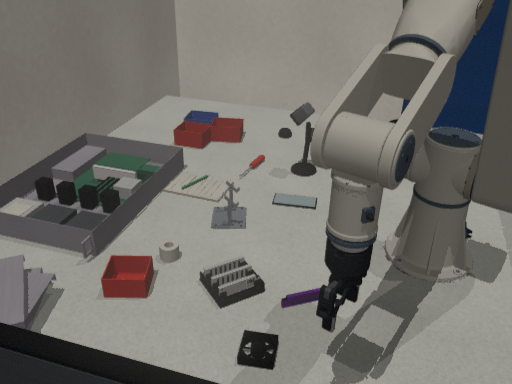

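View pics/wrist0.png

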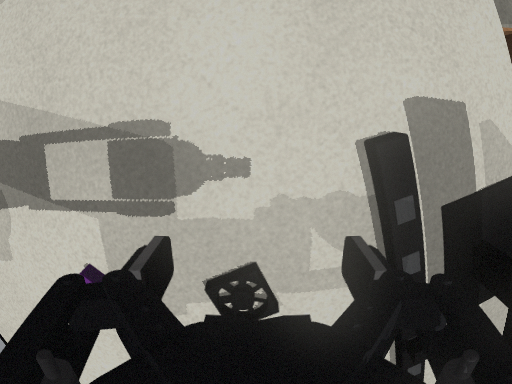

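Top view: the rack is at (155,192), the stand at (242,162), the reader at (355,207) with its head at (378,200), the phone at (288,212) and the screwdriver at (345,154). The wrist view shows only a fan and the purple decoy. Next I'll set up helpers and zoom in on the key objects.

```bash
cat > h.py <<'E'
import numpy as np, cv2
from scipy.spatial.transform import Rotation as Ro
from rig import r
def cam(n):
    c=r.get_calibration(n); R=Ro.from_rotvec(c['rvec']).as_matrix(); return c,R,np.array(c['tvec'])
def ray(n,u,v,C=None):
    c,R,t=C or cam(n); x=(u-c['cx'])/c['fx']; y=(v-c['cy'])/c['fy']
    if n=='wrist':
        a=np.hypot(x,y); d=np.array([np.sin(a)*x/a,np.sin(a)*y/a,np.cos(a)]) if a>0 else np.array([0,0,1.])
    else: d=np.array([x,y,1.])
    d=R.T@d; return -R.T@t, d/np.linalg.norm(d)
def onz(n,u,v,z,C=None):
    o,d=ray(n,u,v,C); return o+d*(z-o[2])/d[2]
def proj(n,P,C=None):
    c,R,t=C or cam(n); p=R@np.asarray(P,float)+t
    if n=='wrist':
        a=np.arctan2(np.hypot(*p[:2]),p[2]); q=p[:2]/np.hypot(*p[:2])*a
    else: q=p[:2]/p[2]
    return np.array([c['fx']*q[0]+c['cx'],c['fy']*q[1]+c['cy']])
def tri(rays):
    A=0;b=0
    for o,d in rays:
        M=np.eye(3)-np.outer(d,d); A=A+M; b=b+M@o
    p=np.linalg.solve(A,b); return p,[np.linalg.norm(np.cross(p-o,d)) for o,d in rays]
E
python3 - <<'E'
from h import *
T=cv2.imread('pics/top0.png'); S=cv2.imread('pics/side0.png')
def crop(I,x,y,w,h): return cv2.resize(I[y:y+h,x:x+w],(266,266*h//w if 0 else 300),interpolation=cv2.INTER_CUBIC)
a=np.hstack([crop(T,122,161,62,70),crop(T,212,131,62,70),crop(T,325,165,62,70)])
b=np.hstack([crop(S,194,249,71,80),crop(S,200,170,62,70),crop(S,264,92,71,80)])
cv2.imwrite('pics/crops.png',np.vstack([a,b]))
for nm,u,v in [('rack',155,192),('stand',242,162),('foot',355,208),('patch',342,183),('phone',288,212),('roll',174,135)]: print(nm,onz('top',u,v,0).round())
for nm,u,v in [('foot',304,169),('patch',279,172)]: print(nm,onz('side',u,v,0).round())
for n in('top','side'): c,R,t=cam(n); print(n,-R.T@t)
E
```

```text
rack [502. 316.   0.]
stand [620.   3.   0.]
foot [ 463. -410.    0.]
patch [ 553. -362.    0.]
phone [ 443. -169.    0.]
roll [713. 255.   0.]
foot [ 464. -427.    0.]
patch [ 551. -369.    0.]
top [ 453.74943931  -44.95130911 1327.35996493]
side [ 150.84915603 1264.13810404  866.88958692]
```

View pics/crops.png

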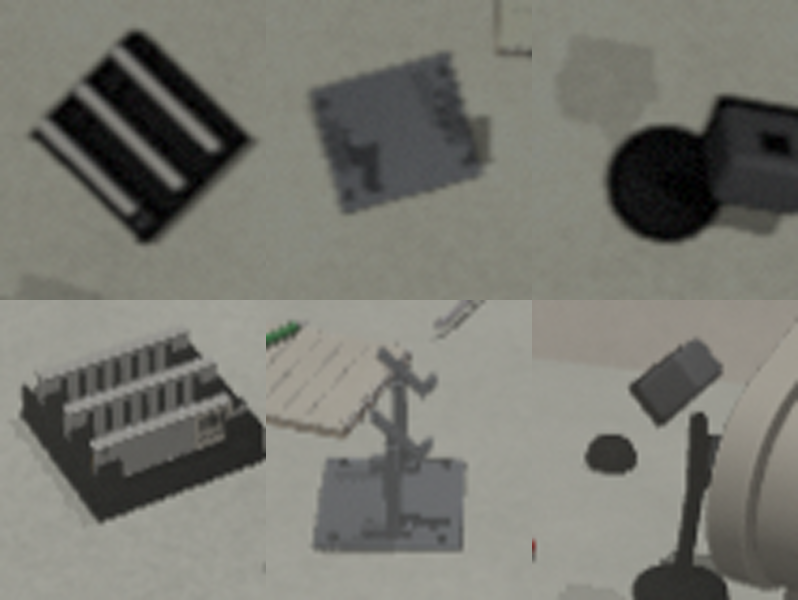

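Crops: in the side view the front station (top-crop lower-left strip) holds the drive. Its notch is at the lower-right end and its label faces the outside (down-left in the top view). The stand plate and reader head are visible. Next I'll measure strips, plates and the reader head.

Run:
```python
from h import *
T=cv2.imread('pics/top0.png'); S=cv2.imread('pics/side0.png')
CT=cam('top'); CS=cam('side')
g=cv2.cvtColor(T,cv2.COLOR_BGR2GRAY).astype(int); sat=T.max(2).astype(int)-T.min(2)
def rects(m,x,y,w,h,amin=20):
    k=np.zeros(m.shape,np.uint8); k[y:y+h,x:x+w]=m[y:y+h,x:x+w]
    cs,_=cv2.findContours(k,cv2.RETR_EXTERNAL,cv2.CHAIN_APPROX_NONE)
    return [cv2.minAreaRect(c) for c in cs if cv2.contourArea(c)>amin]
def show(nm,R,z):
    for q in R:
        b=cv2.boxPoints(q); P=np.array([onz('top',*p,z,CT)[:2] for p in b]); e=np.diff(np.vstack([P,P[:1]]),axis=0)
        print(nm,'px',np.round(q[0],1),'c',P.mean(0).round(1),'sides',np.linalg.norm(e[:2],axis=1).round(1),'ang',np.degrees(np.arctan2(e[:2,1],e[:2,0])).round(1))
hull=cv2.fillPoly(np.zeros(g.shape,np.uint8),[np.array([[154,168],[180,191],[155,216],[129,191]])],1)
show('strip',rects((g>95)*hull,120,160,70,75),50)
show('rack',rects((g<60).astype(np.uint8),120,160,70,75),5)
show('stand',rects((g<112).astype(np.uint8),215,135,52,50,200),6)
show('phone',rects((np.abs(T[:,:,0].astype(int)-T[:,:,2])>-1).astype(np.uint8)*((T[:,:,0]>=T[:,:,2]).astype(np.uint8)),268,185,40,55,100),8)
show('foot+head',rects((g<75).astype(np.uint8),325,165,75,70),0)
print(tri([ray('top',379,201,CT),ray('side',302,114,CS)]))
for n,b in(('th',(362,180,38,40)),): 
    x,y,w,h=b; print(g[y:y+h:2,x:x+w:2])
```

```text
strip px [141.4 199. ] c [474.4 349.2] sides [  9.4 102.6] ang [ -41.5 -131.5]
strip px [151.8 192.3] c [499.1 314.1] sides [  7.4 115. ] ang [ -43. -133.]
strip px [160.3 183.8] c [529.7 285.5] sides [  7.4 110.2] ang [ -43.  -133.1]
rack px [154.3 192.8] c [499.3 317.5] sides [125.1 134.8] ang [ -43.  -133.1]
stand px [243.5 161.1] c [622.9  -2.8] sides [142.6 113. ] ang [ -72.5 -162.7]
phone px [288.1 212.3] c [ 441.9 -168.4] sides [ 67.9 144.1] ang [ -83.3 -173.7]
foot+head px [366.9 203.1] c [ 482.3 -453.1] sides [184.1 109.1] ang [ -74.5 -165.7]
(array([ 484.96074941, -418.74633121,  228.54172087]), [np.float64(0.3285805366999852), np.float64(0.328580536699916)])
[[130 128 127 128 128 130 130 130 132 129 129 130 132 132 131 127 132 133
  131]
 [127 130 129 128 133 130 129 132 132 131 133 130 129 129 128 132 130 129
  134]
 [131 130 129 128 131 132 128 130 130 129 128 131 131 132 129 129 132 131
  131]
 [131 132 129 125 119 123 129 132 132 129 129 129 131 129 129 131 127 132
  133]
 [131 130 119  49  16  27  47  67  87 112 121 127 128 131 129 128 129 131
  129]
 [133 128 100  23
[... 498 characters left out ...]
  59  58  58  54  49  47  48  47 106 128 129
  128]
 [ 10  10  18  26  40  51  54  54  57  61  62  60  62  60  57  92 128 130
  131]
 [  1  13  18  30  44  49  52  50  50  50  50  51  55  54  54  93 128 129
  129]
 [  2   5  17  39  44  49  52  49  49  50  52  50  52  49  57 116 127 126
  127]
 [  4   6   6  42  48  47  46  47  48  50  48  49  48  47  90 127 130 129
  126]
 [  9   6   5  17  47  47  52  47  43  46  48  49  47  63 122 126 129 126
  128]
 [  9   3   5  47  78  81  81  75  74  64  51  60  69 108 125 126 128 124
  123]
 [ 12   7  32  75  76  80  80  82  81  84  94 123 128 129 129 129 127 126
  124]
 [ 12  55 112 120 121 107  93  83  79  79 116 131 128 128 128 129 127 125
  130]]
```

Emit:
{"name": "carry_out", "arguments": {"targets": [{"dp": [-57,-25,0],"yaw": 10},{"dp": [-114,-50,5],"yaw": 20},{"dp": [-171,-76,10],"yaw": 30},{"dp": [-228,-102,20],"yaw": 40},{"dp": [-285,-128,30],"yaw": 50},{"dp": [-341,-152,40],"yaw": 60},{"dp": [-341,-152,49],"yaw": 70},{"dp": [-341,-152,49],"yaw": 80},{"dp": [-341,-152,49],"yaw": 90},{"dp": [-341,-152,49],"yaw": 100},{"dp": [-341,-152,49],"yaw": 110},{"dp": [-341,-152,49],"yaw": 115}], "fingers": 0, "grip_force": 40}}

```text
clock: 1.65
eef_pos: [469.8, 345.0, 190.0]
tcp_rot: [-3.141, 0.001, 0.818]
contact_force: [-0.2, 0.3, 0.4]
opening: 0.499
grasp_force: 0.0
```

Run:
```python
from h import *
s=r.sense(); print(s['clock'],s['eef_pos'],s['tcp_rot'],s['opening'])
C=cam('wrist'); c,R,t=C; o=-R.T@t; Rt=Ro.from_euler('xyz',s['tcp_rot']).as_matrix()
print('cam in tool',Rt.T@(o-s['eef_pos']),'axis',Rt.T@R.T[:,2])
cv2.imwrite('pics/w1.png',r.grab_frame('wrist')[:,:,::-1])
for p in [(469.5,344.3,50),(499,315,50),(430,303,50),(510,386,50)]: print(p,proj('wrist',p,C))
```

```text
1.65 [469.84091739 345.00837386 190.01871752] [-3.14149699e+00  5.29712187e-04  8.17581229e-01] 0.4994242183338796
cam in tool [  67.06176535   -0.34509366 -134.52944191] axis [-2.61738451e-01  4.06268078e-05  9.65138840e-01]
(469.5, 344.3, 50) [257.78066909 185.53010673]
(499, 315, 50) [301.11421608 186.74553202]
(430, 303, 50) [257.24250909 240.52279368]
(510, 386, 50) [258.85523477 124.02119528]
```

View pics/w1.png

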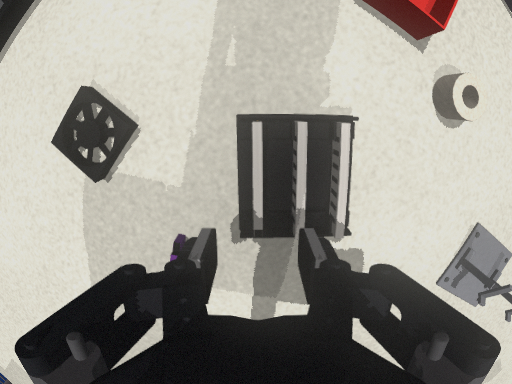

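The drive is the left strip, at columns 252–263 and rows 121–230. The two blanks are to its right. The stand is at (478,268).

Run:
```python
from h import *
s=r.sense(); C=cam('wrist'); I=cv2.imread('pics/w1.png'); g=cv2.cvtColor(I,cv2.COLOR_BGR2GRAY)
m=(g>85).astype(np.uint8); k=np.zeros_like(m); k[118:236,244:275]=m[118:236,244:275]
n,L,st,ce=cv2.connectedComponentsWithStats(k); 
for i in range(1,n):
    if st[i,4]>60: print(st[i],ce[i].round(1))
i=1+np.argmax(st[1:,4]); ys,xs=np.where(L==i)
for v in (125,150,175,200,225):
    q=xs[ys==v]; 
    if len(q): print(v,q.min(),q.max(),onz('wrist',(q.min()+q.max())/2,v,50,C).round(1))
a=onz('wrist',257.5,ys.min(),50,C);b=onz('wrist',258,ys.max()+1,50,C);print(a,b,np.linalg.norm(a-b),np.degrees(np.arctan2(*(b-a)[1::-1])))
# height check via top view: far end
T=(137.0,0)
p,e=tri([ray('wrist',*((xs.mean()),ys.mean()),C),ray('top',141.4,199)]);print('tri',p,e)
Rt=Ro.from_euler('xyz',s['tcp_rot']).as_matrix(); print(Rt[:,0],Rt[:,1])
print(''.join(str(x)+' ' for x in g[ys.min()+20,240:280]))
```

```text
[ 251  120   12  110 1147] [257.2 173.3]
125 252 262 [508.3 386.4  50. ]
150 252 262 [492.3 369.5  50. ]
175 252 262 [476.  352.3  50. ]
200 252 262 [459.1 334.4  50. ]
225 254 262 [442.  314.9  50. ]
[511.77292077 389.44012276  50.        ] [438.35053032 311.00473738  50.        ] 107.43815475913027 -133.10928886007247
tri [475.23386277 352.05618325  40.29557042] [np.float64(0.6556028450004142), np.float64(0.6556028450003537)]
[ 6.86268595e-01  7.27348024e-01 -5.16337610e-04] [ 7.27348087e-01 -6.86268717e-01 -8.84772515e-05]
63 65 61 63 62 64 63 59 61 57 60 66 123 182 183 182 181 180 181 182 182 165 103 52 50 55 53 49 52 53 52 53 57 50 54 54 50 49 51 53
```

Emit:
{"name": "carry_out", "arguments": {"targets": [{"dp": [2,0,40],"yaw": 0},{"dp": [2,0,80],"yaw": 0},{"dp": [2,0,110],"yaw": 0},{"dp": [2,0,135],"yaw": 0},{"dp": [2,0,150],"yaw": 0},{"dp": [2,0,158],"yaw": 0},{"dp": [2,0,158],"yaw": 0}], "fingers": -0.5}}

```text
clock: 2.58
eef_pos: [471.4, 346.6, 32.3]
tcp_rot: [-3.142, 0.0, 0.822]
contact_force: [0.2, -0.1, -0.6]
opening: 0.254
grasp_force: 0.0
```

Emit:
{"name": "carry_out", "arguments": {"targets": [{"dp": [0,0,0],"yaw": 0},{"dp": [0,0,0],"yaw": 0},{"dp": [0,0,0],"yaw": 0},{"dp": [0,0,0],"yaw": 0},{"dp": [0,0,-4],"yaw": 0},{"dp": [0,0,-10],"yaw": 0}], "fingers": -1, "grip_force": 40}}

```text
clock: 3.32
eef_pos: [471.1, 346.4, 42.4]
tcp_rot: [-3.141, 0.001, 0.822]
contact_force: [-0.3, 0.5, -0.4]
opening: 0.103
grasp_force: 40.9
```

Emit:
{"name": "carry_out", "arguments": {"targets": [{"dp": [0,0,-50],"yaw": 0},{"dp": [0,0,-105],"yaw": 0},{"dp": [-10,20,-160],"yaw": -6},{"dp": [-35,70,-190],"yaw": -15},{"dp": [-60,125,-210],"yaw": -25},{"dp": [-86,178,-218],"yaw": -35},{"dp": [-112,232,-218],"yaw": -45},{"dp": [-138,286,-218],"yaw": -54},{"dp": [-155,322,-218],"yaw": -60},{"dp": [-164,340,-218],"yaw": -60},{"dp": [-164,340,-218],"yaw": -60}]}}

```text
clock: 4.7
eef_pos: [608.6, -5.7, 260.2]
tcp_rot: [-3.141, -0.0, 1.865]
contact_force: [-0.5, -0.2, 0.6]
opening: 0.101
grasp_force: 40.7
```

Run:
```python
from h import *
s=r.sense(); print(s['clock'],s['eef_pos'],s['tcp_rot'],s['opening'],s['grasp_force'])
C=cam('wrist'); np.save('C2.npy',np.array([C],dtype=object),allow_pickle=True)
cv2.imwrite('pics/w2.png',r.grab_frame('wrist')[:,:,::-1])
cv2.imwrite('pics/top2.png',r.grab_frame('top')[:,:,::-1]);cv2.imwrite('pics/side2.png',r.grab_frame('side')[:,:,::-1])
a=np.radians(17.4);o=np.array([620,-1,0]);Rz=Ro.from_euler('z',a).as_matrix()
for nm,p in dict(seat=(-3.3,0,95.4),p1=(-45,62,6),p2=(-45,-62,6),p3=(65,62,6),p4=(65,-62,6),Ltop=(19,47,111),Rtop=(19,-47,111),Llip=(-12,47,80),Rlip=(-12,-47,80)).items(): print(nm,proj('wrist',o+Rz@np.array(p),C).round())
```

```text
4.7 [608.6222134   -5.73262962 260.19551013] [-3.14124817e+00 -3.18541418e-04  1.86522921e+00] 0.10082559043547519 40.69062530994415
seat [265. 178.]
p1 [231. 117.]
p2 [233. 208.]
p3 [315. 117.]
p4 [313. 207.]
Ltop [289. 133.]
Rtop [287. 226.]
Llip [256. 131.]
Rlip [257. 216.]
```

View pics/w2.png

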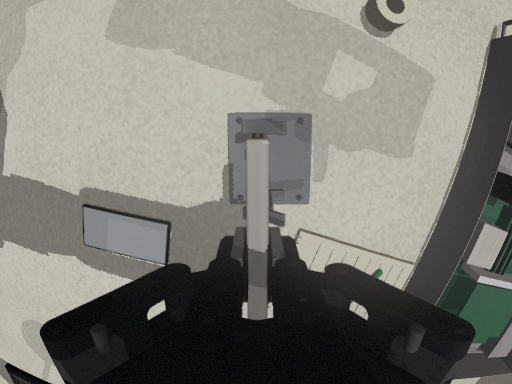

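The plate corners are at about (228,113), (311,113), (310,204) and (231,204). The arms show at (285,128) and (280,216), and the phone at (127,235). The held drive is vertical in the centre, and its light strip hides the middle of the stand. I'll measure the plate by mask, then check the arm heights against the side view.

Run:
```python
from h import *
C=tuple(np.load('C2.npy',allow_pickle=True)[0]); I=cv2.imread('pics/w2.png'); g=cv2.cvtColor(I,cv2.COLOR_BGR2GRAY).astype(int)
# plate: bluish-grey
d=I[:,:,0].astype(int)-I[:,:,2]
m=((d>=2)&(g<140)).astype(np.uint8); k=np.zeros_like(m); k[100:207,215:325]=m[100:207,215:325]
k=cv2.morphologyEx(k,cv2.MORPH_OPEN,np.ones((3,3)))
rows=range(118,200,6); L=[];Rr=[]
for v in rows:
    q=np.where(k[v])[0]; L.append((q.min(),v));Rr.append((q.max()+1,v))
top=[(u,np.where(k[:,u])[0].min()) for u in list(range(232,245,3))+list(range(290,308,3))]
bot=[(u,np.where(k[:,u])[0].max()+1) for u in list(range(234,244,3))+list(range(290,306,3))]
def W(P): return np.array([onz('wrist',u,v,6,C)[:2] for u,v in P])
l,rr,t,b=map(W,(L,Rr,top,bot))
for nm,P in(('L',l),('R',rr),('T',t),('B',b)):
    vx,vy,x,y=cv2.fitLine(P.astype(np.float32),cv2.DIST_HUBER,0,.01,.01).ravel(); print(nm,np.degrees(np.arctan2(vy,vx)).round(1),x.round(1),y.round(1))
a=np.radians(17.1);ex=np.array([np.cos(a),np.sin(a)]);ey=np.array([-ex[1],ex[0]])
xs=[np.median(P@ex) for P in(l,rr)]; ys=[np.median(P@ey) for P in(t,b)]
print('xlen',xs[1]-xs[0],'ylen',ys[0]-ys[1]); o=(xs[0]+45)*ex+np.mean(ys)*ey; o2=(xs[1]-65)*ex+np.mean(ys)*ey; print(o,o2)
o=np.append((o+o2)/2,0); Rz=Ro.from_euler('z',a).as_matrix()
S=cv2.imread('pics/side2.png');T=cv2.imread('pics/top2.png')
pts=dict(Ltop=(19,47,111),Rtop=(19,-47,111),Llip=(-12,47,80),Rlip=(-12,-47,80),p=(-45,62,6))
S2=cv2.resize(S,None,fx=5,fy=5,interpolation=cv2.INTER_CUBIC);I2=cv2.resize(I,None,fx=3,fy=3,interpolation=cv2.INTER_CUBIC);T2=cv2.resize(T,None,fx=5,fy=5,interpolation=cv2.INTER_CUBIC)
for nm,p in pts.items():
    P=o+Rz@np.array(p)
    cv2.circle(S2,tuple((proj('side',P)*5).astype(int)),3,(0,0,255),1);cv2.circle(I2,tuple((proj('wrist',P,C)*3).astype(int)),3,(0,0,255),1)
c1=S2[160*5:230*5,190*5:270*5]; c2=I2[100*3:233*3,205*3:338*3]
c3=T2[165*5:235*5,325*5:405*5]; c4=S2[90*5:180*5,255*5:335*5]
f=lambda x:cv2.resize(x,(400,300))
cv2.imwrite('pics/m3.png',np.vstack([np.hstack([f(c1),f(c2)]),np.hstack([f(c3),f(c4)])]))
```

```text
L -70.7 571.1 1.1
R -68.0 676.9 9.7
T 4.3 616.8 51.3
B 11.7 642.0 -45.8
xlen 103.71015653308677 ylen 105.70412075462042
[619.22334535   0.91090574] [613.2115569   -0.93856188]
```

View pics/m3.png

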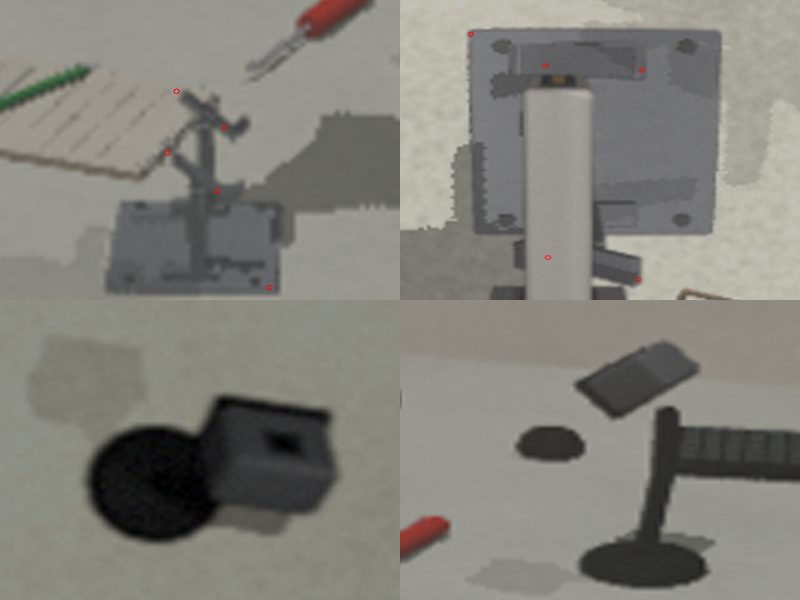

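Montage: the predicted arm points (red) fall about 1 px from the real arm ends and lips in the side view, so the heights hold. The wrist-view plate corners can be read cleanly. The reader's black window edge runs from (222,400) to (328,412) in its crop, so the window faces world +x, turned slightly toward −y.

Run:
```python
from h import *
C=tuple(np.load('C2.npy',allow_pickle=True)[0])
uv=[(228.3,113.3),(311.7,113.7),(309,204.2),(230.3,204.2)]; m=np.array([(-45,62),(65,62),(65,-62),(-45,-62)],float)
W=np.array([onz('wrist',*p,6,C)[:2] for p in uv]); print(W.round(1))
a,b=W-W.mean(0),m-m.mean(0); H=b.T@a; th=np.arctan2(H[0,1]-H[1,0],H[0,0]+H[1,1]); Rm=np.array([[np.cos(th),-np.sin(th)],[np.sin(th),np.cos(th)]])
o=W.mean(0)-Rm@m.mean(0); print('stand',o,np.degrees(th),'res',(W-(m@Rm.T+o)).round(1))
for nm,su,sv,wu,wv,P in [('Ltip',None,None,0,0,0)]: pass
# height checks: far arm lip inner corner & tip in side vs wrist where visible (left arm tip)
side=lambda x,y:(190+x/5,160+y/4.286)
print('Rtip on y=-47 plane, side ray:')
ey=Rm[:,1]
for nm,(x,y),Y in (('Rtip',(180,93),-40),('Rlip',(232,132),-40)):
    oo,d=ray('side',*side(x,y)); t=(Y-(oo[:2]-o)@ey)/(d[:2]@ey); q=oo+t*d; print(nm,((q[:2]-o)@Rm[:,0]).round(1),q[2].round(1))
# reader
top=lambda x,y:(325+x/5,165+(y-300)/4.286)
for z,A,B in ((225,(222,400),(328,412)),(245,(215,500),(320,512))):
    p,q=onz('top',*top(*A),z),onz('top',*top(*B),z); e=q-p; print('edge',p.round(),q.round(),np.degrees(np.arctan2(e[1],e[0])))
f,e=tri([ray('top',355,208.2),ray('side',303.6,168.9)]);print('foot',f,e)
c=W=np.array([onz('wrist',*p,8,C)[:2] for p in [(84,205),(170,220),(166,264),(82,249)]]);print('phone',W.round(),W.mean(0),np.linalg.norm(np.diff(W,axis=0),axis=1))
e=W[1]-W[0]; print(np.degrees(np.arctan2(e[1],e[0])))
```

```text
[[554.   48.3]
 [657.9  80. ]
 [694.2 -38.1]
 [590.  -69.3]]
stand [614.45575394   2.30590428] 16.966460723269986 res [[ 0.7 -0.2]
 [-0.6 -0.6]
 [-0.6 -0. ]
 [ 0.5  0.8]]
Rtip on y=-47 plane, side ray:
Rtip 17.1 114.7
Rlip -16.4 81.6
edge [ 522. -391.  225.] [ 515. -455.  225.] -96.05351010437819
edge [ 452. -381.  245.] [ 445. -443.  245.] -96.06726389482802
foot [ 462.50323651 -407.60986954    9.88052024] [np.float64(0.17504629589943352), np.float64(0.17504629589930765)]
phone [[ 370. -139.]
 [ 513. -117.]
 [ 520. -191.]
 [ 372. -218.]] [ 443.75225058 -166.14584273] [144.37349896  73.77170508 150.58161003]
8.553159212739438
```

Emit:
{"name": "carry_out", "arguments": {"targets": [{"dp": [6,-1,40],"yaw": 0},{"dp": [6,-1,80],"yaw": 0},{"dp": [6,-1,110],"yaw": 0},{"dp": [6,-1,130],"yaw": 0},{"dp": [6,-1,142],"yaw": 0},{"dp": [6,-1,149],"yaw": 0},{"dp": [6,-1,153],"yaw": 0},{"dp": [6,-1,155],"yaw": 0},{"dp": [6,-1,155],"yaw": 0}]}}

```text
clock: 5.98
eef_pos: [606.0, 0.5, 106.5]
tcp_rot: [3.141, -0.0, 1.869]
contact_force: [-3.6, 1.0, 6.1]
opening: 0.101
grasp_force: 41.9
```

Emit:
{"name": "carry_out", "arguments": {"targets": [{"dp": [0,0,0],"yaw": 0},{"dp": [0,3,0],"yaw": 0},{"dp": [0,5,0],"yaw": 0},{"dp": [0,5,0],"yaw": 0}], "fingers": -0.44}}

```text
clock: 6.48
eef_pos: [611.3, 1.9, 105.4]
tcp_rot: [3.141, 0.0, 1.869]
contact_force: [1.5, 0.2, 0.5]
opening: 0.283
grasp_force: 0.7
```

Emit:
{"name": "carry_out", "arguments": {"targets": [{"dp": [0,3,0],"yaw": 0},{"dp": [0,5,0],"yaw": 0},{"dp": [0,8,0],"yaw": 0},{"dp": [0,8,0],"yaw": 0}]}}

```text
clock: 6.98
eef_pos: [616.6, 3.8, 104.9]
tcp_rot: [-3.137, -0.0, 1.869]
contact_force: [-6.4, -3.5, 4.9]
opening: 0.28
grasp_force: 4.0
```

Emit:
{"name": "carry_out", "arguments": {"targets": [{"dp": [0,0,0],"yaw": 0},{"dp": [0,5,0],"yaw": 0},{"dp": [0,8,-10],"yaw": 0},{"dp": [0,8,-40],"yaw": 0},{"dp": [0,8,-80],"yaw": 0},{"dp": [0,-10,-120],"yaw": 0},{"dp": [0,-40,-150],"yaw": 0},{"dp": [0,-40,-150],"yaw": 0}], "fingers": 0.5}}

```text
clock: 7.98
eef_pos: [580.6, -7.9, 258.8]
tcp_rot: [3.137, 0.002, 1.868]
contact_force: [0.6, 0.5, 0.2]
opening: 0.75
grasp_force: 0.0
```

Run:
```python
from h import *
s=r.sense(); print(s['clock'],s['eef_pos'],s['tcp_rot'],s['opening'])
a=np.radians(17);o=np.array([614.5,2.3,0]);Rz=Ro.from_euler('z',a).as_matrix()
C=cam('wrist'); I=r.grab_frame('wrist')[:,:,::-1].copy();S=r.grab_frame('side')[:,:,::-1].copy()
cv2.imwrite('pics/w4.png',I);cv2.imwrite('pics/s4.png',S)
s2=.5**.5; D=Ro.from_matrix(Rz@np.array([[0,s2,-s2],[-1,0,0],[0,s2,s2]])).as_matrix(); c=o+Rz@np.array([-3.3,0,95.4])
I2=cv2.resize(I,None,fx=3,fy=3);S2=cv2.resize(S,None,fx=5,fy=5)
for x in(-59,59):
  for y in(-17,17):
    P=c+D@np.array([x,y,4.75]); cv2.circle(I2,tuple((proj('wrist',P,C)*3).astype(int)),3,(0,0,255),1);cv2.circle(S2,tuple((proj('side',P)*5).astype(int)),3,(0,0,255),1)
u=proj('wrist',c,C)*3; v=proj('side',c)*5
f=lambda J,q,w,h:J[max(0,int(q[1]-h)):int(q[1]+h),max(0,int(q[0]-w)):int(q[0]+w)]
cv2.imwrite('pics/m4.png',np.hstack([cv2.resize(f(I2,u,200,200),(400,400)),cv2.resize(f(S2,v,200,200),(400,400))]))
```

```text
7.975 [580.55034006  -7.86162972 258.77734956] [3.13686922e+00 1.58842500e-03 1.86838460e+00] 0.7496180639573791
```

View pics/m4.png

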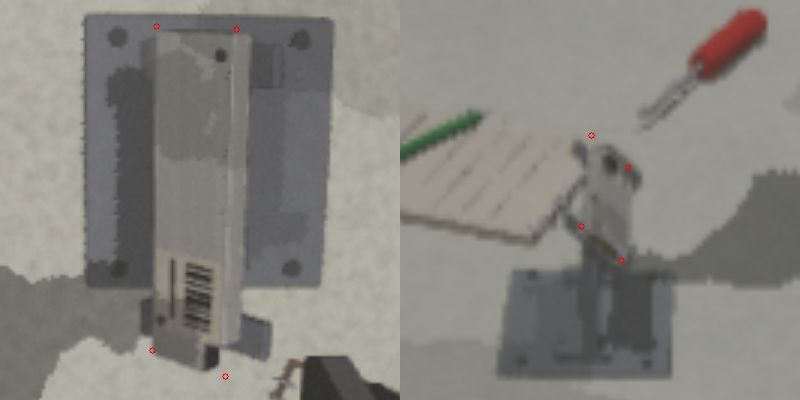

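The drive lies home on the arms, label out and notch end at the bottom, and it matches the predicted corners. The moves allow no tilt, so I'll pull the drive upright and grip it. Then I'll lay it flat on the flat phone in a controlled way, so it never touches the bench, and take it again across its width.

Emit:
{"name": "carry_out", "arguments": {"targets": [{"dp": [0,35,20],"yaw": 0},{"dp": [0,35,60],"yaw": 0},{"dp": [0,35,95],"yaw": 0},{"dp": [0,35,120],"yaw": 0},{"dp": [0,35,140],"yaw": 0},{"dp": [0,35,150],"yaw": 0},{"dp": [0,35,154],"yaw": 0},{"dp": [0,35,154],"yaw": 0}], "fingers": -0.06}}

```text
clock: 9.07
eef_pos: [613.9, 2.8, 101.3]
tcp_rot: [3.141, 0.0, 1.869]
contact_force: [0.5, -0.5, -0.5]
opening: 0.47
grasp_force: 0.0
```

Emit:
{"name": "carry_out", "arguments": {"targets": [{"dp": [0,0,0],"yaw": 0},{"dp": [0,-2,0],"yaw": 0},{"dp": [0,-4,0],"yaw": 0},{"dp": [0,-6,0],"yaw": 0},{"dp": [0,-8,0],"yaw": 0},{"dp": [0,-10,0],"yaw": 0},{"dp": [0,-11,0],"yaw": 0},{"dp": [0,-11,0],"yaw": 0}], "fingers": -0.44}}

```text
clock: 10.07
eef_pos: [604.3, -0.3, 102.5]
tcp_rot: [3.139, 0.001, 1.869]
contact_force: [1.3, -0.3, 0.5]
opening: 0.279
grasp_force: 0.4
```

Emit:
{"name": "carry_out", "arguments": {"targets": [{"dp": [0,0,0],"yaw": 0},{"dp": [0,0,0],"yaw": 0},{"dp": [0,0,0],"yaw": 0},{"dp": [0,0,0],"yaw": 0},{"dp": [0,0,0],"yaw": 0}], "fingers": -1}}

```text
clock: 10.7
eef_pos: [601.6, -0.8, 100.8]
tcp_rot: [-3.139, -0.001, 1.869]
contact_force: [-5.3, -1.9, 6.0]
opening: 0.104
grasp_force: 41.4
```

Emit:
{"name": "carry_out", "arguments": {"targets": [{"dp": [0,0,-15],"yaw": 0},{"dp": [0,0,-50],"yaw": 0},{"dp": [-5,-15,-85],"yaw": 5},{"dp": [-22,-45,-95],"yaw": 15},{"dp": [-40,-80,-95],"yaw": 25},{"dp": [-58,-120,-95],"yaw": 35},{"dp": [-76,-155,-95],"yaw": 45},{"dp": [-90,-185,-95],"yaw": 55},{"dp": [-97,-197,-95],"yaw": 65},{"dp": [-97,-197,-95],"yaw": 75},{"dp": [-97,-197,-95],"yaw": 85},{"dp": [-97,-197,-95],"yaw": 95}]}}

```text
clock: 12.2
eef_pos: [443.8, -151.3, 197.1]
tcp_rot: [3.141, -0.001, 0.205]
contact_force: [0.1, 0.1, -0.7]
opening: 0.101
grasp_force: 40.5
```

Emit:
{"name": "carry_out", "arguments": {"targets": [{"dp": [0,0,0],"yaw": 5},{"dp": [0,0,0],"yaw": 5}]}}

```text
clock: 12.45
eef_pos: [443.7, -151.2, 197.0]
tcp_rot: [3.141, -0.001, 0.124]
contact_force: [-0.4, 0.3, -1.1]
opening: 0.106
grasp_force: 40.5
```

Run:
```python
from h import *
s=r.sense(); print(s['clock'],s['eef_pos'],s['tcp_rot'],s['opening'],s['grasp_force'])
C=cam('wrist'); I=r.grab_frame('wrist')[:,:,::-1].copy();S=r.grab_frame('side')[:,:,::-1].copy();T=r.grab_frame('top')[:,:,::-1].copy()
cv2.imwrite('pics/w5.png',I);cv2.imwrite('pics/s5.png',S);cv2.imwrite('pics/t5.png',T)
Rt=Ro.from_euler('xyz',s['tcp_rot']).as_matrix(); p=s['eef_pos']
# expected drive outline
for x in(-59,59):
  for z in(-17,17):
    P=p+Rt@np.array([x,0,0])+[0,0,1+z]; cv2.circle(I,tuple(proj('wrist',P,C).astype(int)),2,(0,0,255),1); cv2.circle(S,tuple(proj('side',P).astype(int)),1,(0,0,255),1)
u=proj('side',p)
x,y=int(u[0]),int(u[1]); cs=cv2.resize(S[max(0,y-60):y+60,x-60:x+60],(288,384),interpolation=cv2.INTER_CUBIC)
cv2.imwrite('pics/m5.png',np.hstack([I,cs]))
```

```text
12.45 [ 443.73002226 -151.16487822  196.97003828] [ 3.14109997e+00 -1.31635926e-03  1.24193909e-01] 0.105714527343597 40.49780488014221
```

View pics/m5.png

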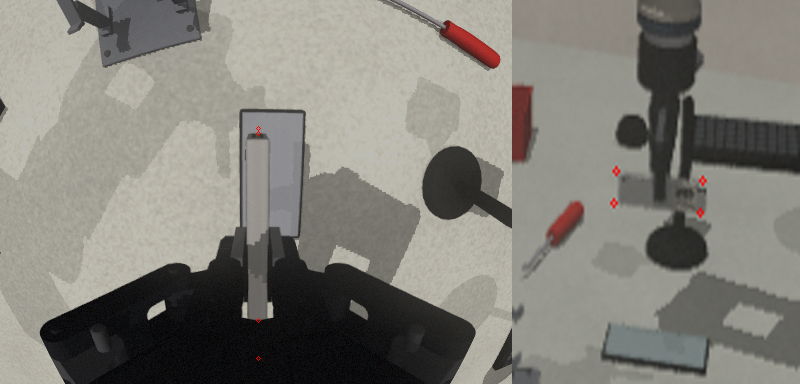

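The wrist view shows the phone corners at (241,110), (304,111) and (299,237), aligned with the drive. The side crop shows the drive upright, label towards the camera, and about 3 mm towards the notch end in the grip.

Run:
```python
from h import *
s=r.sense(); C=cam('wrist'); Rt=Ro.from_euler('xyz',s['tcp_rot']).as_matrix()
for p in [(241,110),(304,111),(299,237),(240.5,180),(302,180)]:
    P=onz('wrist',*p,8,C); print(P.round(1),(Rt.T@(P-s['eef_pos'])).round(1))
```

```text
[ 511.4 -124.2    8. ] [ 70.7 -18.2 188.7]
[ 519.4 -191.8    8. ] [ 70.2  49.8 188.7]
[ 374.2 -209.1    8. ] [-76.1  48.8 188.6]
[ 434.5 -132.6    8. ] [ -6.7 -19.5 188.6]
[ 443.2 -201.     8. ] [ -6.6  49.4 188.6]
```

Emit:
{"name": "carry_out", "arguments": {"targets": [{"dp": [0,0,50],"yaw": 0},{"dp": [0,0,95],"yaw": 0},{"dp": [0,0,130],"yaw": 0},{"dp": [0,0,150],"yaw": 0},{"dp": [0,0,160],"yaw": 0},{"dp": [0,0,165],"yaw": 0},{"dp": [0,0,168],"yaw": 0},{"dp": [0,0,170],"yaw": 0},{"dp": [0,0,170],"yaw": 0}]}}

```text
clock: 13.72
eef_pos: [443.5, -151.2, 26.6]
tcp_rot: [3.141, -0.001, 0.124]
contact_force: [0.8, -0.2, -0.4]
opening: 0.101
grasp_force: 40.5
```

Emit:
{"name": "carry_out", "arguments": {"targets": [{"dp": [0,0,1],"yaw": 0},{"dp": [0,0,2],"yaw": 0},{"dp": [0,0,2],"yaw": 0}]}}

```text
clock: 14.1
eef_pos: [443.4, -151.1, 24.5]
tcp_rot: [3.141, -0.0, 0.123]
contact_force: [-1.0, 0.1, 4.0]
opening: 0.103
grasp_force: 41.1
```

Emit:
{"name": "carry_out", "arguments": {"targets": [{"dp": [0,0,0],"yaw": 0},{"dp": [0,0,0],"yaw": 0},{"dp": [0,0,0],"yaw": 0},{"dp": [0,0,-4],"yaw": 0},{"dp": [0,0,-8],"yaw": 0},{"dp": [0,0,-12],"yaw": 0},{"dp": [0,0,-12],"yaw": 0}], "fingers": -0.53}}

```text
clock: 14.98
eef_pos: [443.6, -151.2, 36.7]
tcp_rot: [3.141, -0.001, 0.123]
contact_force: [-0.2, 0.3, -0.4]
opening: 0.237
grasp_force: 0.0
```

Emit:
{"name": "carry_out", "arguments": {"targets": [{"dp": [0,3,0],"yaw": 0},{"dp": [0,5,0],"yaw": 0},{"dp": [0,7,0],"yaw": 0},{"dp": [0,9,0],"yaw": 0},{"dp": [0,11,0],"yaw": 0},{"dp": [0,13,0],"yaw": 0},{"dp": [0,13,0],"yaw": 0},{"dp": [0,13,0],"yaw": 0}]}}

```text
clock: 15.98
eef_pos: [444.9, -164.0, 36.3]
tcp_rot: [3.142, -0.0, 0.124]
contact_force: [-0.5, -0.0, 0.3]
opening: 0.232
grasp_force: 0.2
```

Run:
```python
from h import *
s=r.sense(); print(s['clock'],s['eef_pos'],s['opening'])
I=r.grab_frame('wrist')[:,:,::-1].copy();S=r.grab_frame('side')[:,:,::-1].copy();cv2.imwrite('pics/w6.png',I)
x,y=proj('side',s['eef_pos']).astype(int); cs=cv2.resize(S[max(0,y-50):y+50,x-38:x+37],(288,384),interpolation=cv2.INTER_CUBIC)
cv2.imwrite('pics/m6.png',np.hstack([I,cs]))
```

```text
15.975 [ 444.85532912 -163.99885331   36.30955906] 0.23240240176043447
```

View pics/m6.png

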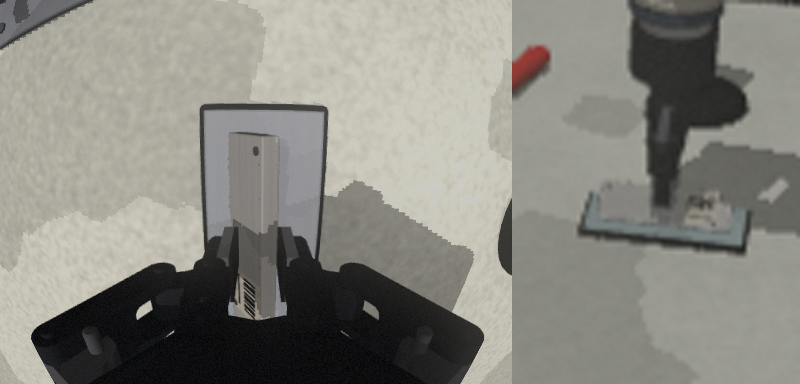

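The drive is leaning on the back finger, label face tilted up (columns 229–263), well within the phone outline (202–327).

Emit:
{"name": "carry_out", "arguments": {"targets": [{"dp": [0,-1,0],"yaw": 0},{"dp": [0,-2,0],"yaw": 0},{"dp": [0,-2,5],"yaw": 0},{"dp": [0,-2,10],"yaw": 0},{"dp": [0,-2,14],"yaw": 0},{"dp": [0,-2,14],"yaw": 0}], "fingers": -0.29}}

```text
clock: 16.82
eef_pos: [444.2, -161.8, 21.8]
tcp_rot: [-3.141, 0.001, 0.124]
contact_force: [0.2, -0.4, 0.0]
opening: 0.353
grasp_force: 0.1
```

Emit:
{"name": "carry_out", "arguments": {"targets": [{"dp": [0,2,0],"yaw": 0},{"dp": [0,4,0],"yaw": 0},{"dp": [0,7,0],"yaw": 0},{"dp": [0,10,0],"yaw": 0},{"dp": [0,11,0],"yaw": 0},{"dp": [0,11,0],"yaw": 0}], "fingers": 0.4}}

```text
clock: 17.58
eef_pos: [446.0, -173.0, 22.3]
tcp_rot: [3.142, -0.0, 0.123]
contact_force: [0.0, 0.1, 0.2]
opening: 0.698
grasp_force: 0.0
```

Run:
```python
from h import *
s=r.sense(); print(s['clock'],s['eef_pos'],s['opening'],s['contact_force'])
I=r.grab_frame('wrist')[:,:,::-1].copy();S=r.grab_frame('side')[:,:,::-1].copy();cv2.imwrite('pics/w7.png',I)
x,y=proj('side',s['eef_pos']).astype(int); cs=cv2.resize(S[max(0,y-50):y+50,x-38:x+37],(288,384),interpolation=cv2.INTER_CUBIC)
cv2.imwrite('pics/m7.png',np.hstack([I,cs]))
```

```text
17.575 [ 445.96156422 -173.01463628   22.30087772] 0.6977238874816364 [0.00756809 0.0587558  0.20838542]
```

View pics/m7.png

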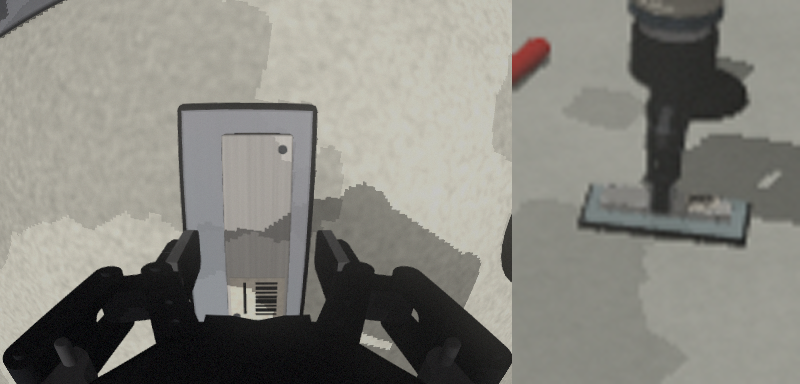

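The drive lies flat and label up on the phone (columns 222–292), centred between the open fingers. Next I'll lower the tool and grip across the width.

Emit:
{"name": "carry_out", "arguments": {"targets": [{"dp": [0,0,0],"yaw": 0},{"dp": [0,0,2],"yaw": 0},{"dp": [0,0,4],"yaw": 0},{"dp": [0,0,5],"yaw": 0},{"dp": [0,0,6],"yaw": 0},{"dp": [0,0,6],"yaw": 0}], "fingers": 0}}

```text
clock: 18.42
eef_pos: [445.9, -172.9, 16.2]
tcp_rot: [-3.142, 0.0, 0.124]
contact_force: [-0.3, 0.1, 0.1]
opening: 0.502
grasp_force: 0.0
```

Emit:
{"name": "carry_out", "arguments": {"targets": [{"dp": [0,0,0],"yaw": 0},{"dp": [0,0,0],"yaw": 0},{"dp": [0,0,0],"yaw": 0},{"dp": [0,0,0],"yaw": 0}], "fingers": -1, "grip_force": 40}}

```text
clock: 18.92
eef_pos: [446.0, -172.9, 16.5]
tcp_rot: [3.142, -0.0, 0.123]
contact_force: [-1.1, 0.2, 5.9]
opening: 0.383
grasp_force: 40.2
```

Emit:
{"name": "carry_out", "arguments": {"targets": [{"dp": [0,0,-4],"yaw": 0},{"dp": [0,0,-10],"yaw": 0},{"dp": [0,0,-25],"yaw": 0},{"dp": [0,0,-50],"yaw": 0},{"dp": [0,0,-80],"yaw": 0},{"dp": [0,0,-98],"yaw": 0},{"dp": [0,0,-98],"yaw": 0}]}}

```text
clock: 19.8
eef_pos: [447.0, -173.3, 116.2]
tcp_rot: [3.14, -0.003, 0.124]
contact_force: [0.4, 0.9, -0.7]
opening: 0.384
grasp_force: 40.0
```

Run:
```python
from h import *
s=r.sense(); print(s['clock'],s['eef_pos'],s['tcp_rot'],s['opening'],s['grasp_force'])
C=cam('wrist'); I=r.grab_frame('wrist')[:,:,::-1].copy();cv2.imwrite('pics/w8.png',I)
Rt=Ro.from_euler('xyz',s['tcp_rot']).as_matrix(); p=s['eef_pos']
g=cv2.cvtColor(I,cv2.COLOR_BGR2GRAY).astype(int); g7=cv2.cvtColor(cv2.imread('pics/w7.png'),cv2.COLOR_BGR2GRAY).astype(int)
# flat drive top seen if rigid in hand: top face at tool z = zt
for v in (120,128,131,134,137,140,160,200): print(v,g[v,205:310:5])
for zt in(-3,-1,1): print(zt,[proj('wrist',p+Rt@np.array([x,y,zt]),C).round(1) for x in(56,59,62) for y in(-17,17)])
P=onz('wrist',257,134,p[2]-(-1),C); print(Rt.T@(P-p))
```

```text
19.8 [ 447.02159914 -173.33442633  116.2184465 ] [ 3.13981581 -0.00327104  0.12351616] 0.38358604920009065 40.016650557518005
120 [160 131 143 142 142 142 142 144 144 146 143 143 142 141 146 144 144 121
 184 183 181]
128 [161 134 143 143 144 143 144 144 144 146 144 145 142 142 144 145 143  93
 182 190 183]
131 [160 136 145 141 143 143 144 143 142 143 142 144 141 141 143 142 144  96
 184 186 186]
134 [164 135 145 142 122 118  63  88  76  79  86  88  87  77  79  68 119  87
 182 177 185]
137 [167 121 142 140 148 151 149 154 151 151 152 151 153 152 169 173 171 170
 186 181 184]
140 [166 121 144 142 157 159 158 160 160 154 157 157 156 161 168 179 183 179
 125 169 182]
160 [162 119 143 124 154 159 156 161 161 153 156 156 155 160 154 158 180 178
 116 123 122]
200 [176  60 142 142 158 158 157 160 159 154 154 155 153 157 154 158 156 156
 124 116 118]
-3 [array([220.5, 138.1]), array([297.1, 138.1]), array([220.3, 131.4]), array([297.2, 131.4]), array([220.2, 124.7]), array([297.3, 124.6])]
-1 [array([221. , 137.7]), array([296.5, 137.7]), array([220.9, 131.1]), array([296.6, 131.1]), array([220.8, 124.5]), array([296.7, 124.5])]
1 [array([221.5, 137.4]), array([295.9, 137.4]), array([221.4, 130.9]), array([296. , 130.8]), array([221.3, 124.3]), array([296.1, 124.3])]
[57.53543147 -0.78833186 -0.81320584]
```

Emit:
{"name": "carry_out", "arguments": {"targets": [{"dp": [50,10,0],"yaw": 0},{"dp": [100,30,0],"yaw": 0},{"dp": [150,55,0],"yaw": 0},{"dp": [190,90,0],"yaw": 3},{"dp": [195,135,0],"yaw": 7},{"dp": [190,180,0],"yaw": 11},{"dp": [185,225,0],"yaw": 15},{"dp": [180,260,0],"yaw": 15},{"dp": [175,283,3],"yaw": 15},{"dp": [165,283,5],"yaw": 15},{"dp": [155,283,5],"yaw": 15},{"dp": [155,283,5],"yaw": 15}]}}

```text
clock: 21.35
eef_pos: [633.8, -433.5, 109.3]
tcp_rot: [-3.141, 0.001, -0.138]
contact_force: [0.1, -0.7, -0.9]
opening: 0.383
grasp_force: 40.0
```

Run:
```python
from h import *
s=r.sense(); print(s['clock'],s['eef_pos'],s['tcp_rot'],s['opening'],s['grasp_force'],s['contact_force'])
C=cam('wrist'); I=r.grab_frame('wrist')[:,:,::-1].copy();cv2.imwrite('pics/w9.png',I);cv2.imwrite('pics/s9.png',r.grab_frame('side')[:,:,::-1]);cv2.imwrite('pics/t9.png',r.grab_frame('top')[:,:,::-1])
Rt=Ro.from_euler('xyz',s['tcp_rot']).as_matrix(); p=s['eef_pos']; lab=p+Rt@np.array([-33.5,0,-1.2]); print('label',lab)
g=cv2.cvtColor(I,cv2.COLOR_BGR2GRAY).astype(int)
for v in(128,134,137,140): print(g[v,205:310:6])
# purely numeric cross-check: foot ellipse from earlier unobstructed side2/top2
for n,f,b in(('top','pics/top2.png',(335,190,33,36)),('side','pics/side2.png',(284,152,40,32))):
    G=cv2.cvtColor(cv2.imread(f),cv2.COLOR_BGR2GRAY); x,y,w,h=b; m=(G[y:y+h,x:x+w]<50).astype(np.uint8); ys,xs=np.where(m); print(n,xs.min()+x,xs.max()+x,ys.min()+y,ys.max()+y)
```

```text
21.35 [ 633.82753669 -433.53592604  109.31699816] [-3.14104282e+00  9.05428678e-04 -1.37842548e-01] 0.3834663533409133 40.01204073429108 [ 0.13866161 -0.68576932 -0.93065421]
label [ 600.64629175 -428.93361474  110.54732935]
[168 166 169 171 172 166 171 168 172 175 174 166 185 196 189 190 192 189]
[164 167 161 159 138  76  94  85  86 101  99  94  71 112 113 129 131 132]
[170 168 163 155 156 153 161 172 179 178 178 179 178 175 173 129 127 128]
[171 171 165 165 165 162 164 171 187 185 187 186 186 185 185 129 126 128]
top 343 367 191 220
side 292 315 152 175
```

Run:
```python
from h import *
s=r.sense(); c,R,t=cam('wrist'); Rt=Ro.from_euler('xyz',s['tcp_rot']).as_matrix(); o=Rt.T@(-R.T@t-s['eef_pos']); Rc=R@Rt
p5=np.array([443.73,-151.165,196.97]); R5=Ro.from_euler('xyz',[3.1411,-.001316,.124194]).as_matrix(); Rw=Rc@R5.T; C5=(c,Rw,-Rw@(p5+R5@o))
I=cv2.imread('pics/w5.png'); g=cv2.cvtColor(I,cv2.COLOR_BGR2GRAY); m=np.zeros_like(g); m[140:225,415:485]=(g[140:225,415:485]<60)
cs,_=cv2.findContours(m,cv2.RETR_EXTERNAL,cv2.CHAIN_APPROX_NONE); k=max(cs,key=cv2.contourArea)[:,0]
P=np.array([onz('wrist',u,v,8,C5)[:2] for u,v in k if not(u>470 and v>180)])
A=np.c_[2*P,np.ones(len(P))]; x=np.linalg.lstsq(A,(P**2).sum(1),rcond=None)[0]; print('foot',x[:2],'R',np.sqrt(x[2]+x[:2]@x[:2]))
f=x[:2]
for q in (518,-423),(485,-419): d=np.array(q)-f; print(np.degrees(np.arctan2(d[1],d[0])))
```

```text
foot [ 466.6443102  -406.60576206] R 49.37463187093222
-17.70460355592743
-34.02824251725188
```

Run:
```python
from rig import r
s=r.sense(); print(s['clock'],s['grasp_force'],abs(s['qvel']).max()); print(r.sign_off())
```

```text
21.5 40.01245558261871 0.004441582314990835
the job is handed in; nothing more can be done
None
```

The job is handed in at 21.5 s: the drive rested label-out on the stand, was let go, and is now held still and level, label up, notch towards the reader, with the label about 10 mm from my estimate of the reading spot (20 mm at worst, limit 30 mm); to turn it level I laid it flat on the phone, keeping it off the bench, and did not re-measure the phone afterwards.

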